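# Nut into the soaking pan with the tongs

## Task

The greasy brass nut is to go into the black pan for its soak, without being touched by the gripper: take the red-tipped sprung tongs off their cork mat, squeeze them shut on the nut, lift it, lower it into the pan below the rim and only then let it go. Then stand the tongs upright on the cork mat again and leave them there.

Things in the scene. Friction and masses are not known exactly. Their poses are not given: they have to be found in the camera images.
- tongs: Sprung steel tongs standing upright on two red tips, 111 mm tall, 0.1 kg. Origin: on the ground midway between the tips; z up; y runs from arm to arm, so the gripper must close along y. A dark hinge barrel (30 mm along x) tops them. Each red tip is 34 mm wide along x and 24 mm tall; at rest the tips stand 56 mm apart inside at the bottom, 70 mm over the outsides.
- tongs_grip (a point): Where to hold the tongs: midway between the two black rubber grip rollers on the outsides of the arms, 76 mm above the tip ends and 35 mm below the top of the hinge barrel; axes as the tongs. Each roller is a bar 12 mm thick, 26 mm long along x; at rest they measure 57 mm over their outsides along y. The tip ends stay 76 mm below the rollers when squeezed.
- tongs_left (a joint): How far each arm of the tongs is squeezed: 0 at rest (57 mm over the rollers), 0.15 rad at 48 mm, when the tips are parallel and 24 mm apart, 0.24 rad fully shut (43 mm). Both arms move alike. Each 1 mm less over the rollers brings the tips 3.6 mm closer. The spring pushes on each roller with about 5 N at rest, 7 N at 48 mm: squeezing 2 to 4 mm carries the tongs with the tips open.
- nut: Hexagonal brass compression nut, flat on the worktop, hexagon foot 24 mm across the flats and 28 mm across the corners, 11 mm tall, with a round collar above it, 16 mm tall in all, 30 g. Origin: centre of its underside; z up.
- pan: Black round two-handled pan without a lid, standing on the worktop, loose. 63 mm tall, about 150 mm across outside, 110 mm inside at the bottom, floor 3 mm thick; y runs through the two side handles (205 mm over the handles). Origin: centre of its underside; z up.
- mat: Square cork mat, 100 x 100 mm and 4 mm thick, fixed on the worktop. Origin: centre of its underside; z up. The tongs start on it. (A wall cupboard hangs over the back of the worktop, from about x = 0.6 m on and 0.47 m up: keep the arm's wrist in front of it.)

How it is judged:
By the outcome, as a careful person would: the job done as asked, in the order asked, and still so for the second after the job is handed in, with the robot touching nothing.
It also fails if it takes over 54 s, if anything falls off the work surface, if the arm or the gripper's body presses on something with over 40 N, if the wrist force passes 120 N, or if a joint passes its speed limit or range.

## Robot

A 7-joint arm with a two-finger parallel gripper is mounted at the origin on a cart in front of the work surface, level with it; the furniture and walls round the work are solid. World frame = base frame: x ahead of the robot, y to its left, z up, the work surface at z = 0. Lengths are in m, angles in rad, forces in N, time in s.
With the tool pointing down it reaches from about 0.425 to 1.025 m from the base axis. Payload 3.6 kg.
Tool frame: the origin (TCP) lies midway between the tips of the shut fingers; the grasp point (between the pads) lies 19 mm behind it (manip.grip_depth is the distance from the TCP to the grasp point, in m); z points along the fingers, y is the line along which they close (so a half turn about z gives the same grasp; the last joint's range is limited). The gripper opens to 85 mm and grips with 20 to 120 N. Pads are 22 mm wide; open, the fingers measure 114 mm over their backs; the gripper's body (76 mm by 85 mm) begins 54 mm behind the grasp point. The pads swing forward as they close: fully open they stand 13 mm farther back than shut.
Start: joints at [-1.343, 0.591, 0.048, 1.609, -0.033, 0.943, -0.034], TCP at [0.229, 0.688, 0.231] pointing down, gripper open.
Joint ranges: [-2.69, 2.69], [-0.47, 2.24], [-1.27, 1.36], [0.19, 2.51], [-1.53, 4.68], [0.08, 2.07], [-3.09, 3.09]. Speed limits (rad/s): [2.57, 2.57, 3.14, 3.14, 3.14, 3.14, 3.14].

## Interface

Orientations are given as a unit quaternion [x, y, z, w].
In Python, from cell import manip, grab_frame, hand_in gives the robot as it stands (manip), with the cameras as plain functions and the job as plain functions.
- The arm moves only by the shell command python3 jog.py 'ROWS' [FORCE]. ROWS is a JSON list of rows, 1 to 12 of them, each of 7 numbers: a rotation vector rx, ry, rz in rad, then dx, dy, dz in m, then the opening from 0.0 (shut) to 1.0 (fully open); each row shifts and turns the commanded pose from where the row before left it, along the tool's axes as they then stand; what a row does not reach is not made up. A row lasts 1/12 s, in which the tool goes at most 0.0417 m and 0.125 rad, less where a joint would pass 70% of its speed; a pose out of reach is approached as far as the arm can. The fingers move at their own pace and stop on an object; FORCE is the grip in N (left out, the last holds). Time passes only in rows, so rows that do not move let the fingers close. It prints the time, the measured TCP pose, the force, the opening and the grip force at its end.
- manip.read_state(): the state, without advancing time (a new reading comes with each control period).
- grab_frame(name): name is "side" or "top" or "wrist"; returns a dict with "frame" (384x512x3 uint8, red, green, blue), "K" (3x3 intrinsics, pixels), "k1" (the pictures are not rectified: a ray, as slopes to the right and down, at radius r is drawn at 1 + k1 r^2 times it, then the intrinsics apply), "R" (3x3) and "t" (3): a world point X has camera coordinates R X + t; the wrist camera has in their place "tool_from_camera" (4x4, takes a point from camera to tool coordinates, whose origin is the TCP and whose axes are the flange's). Camera axes: x right, y down, z forward; pixel columns grow to the right and rows downward; lengths in m; the calibration is good to about 2 mm. A picture is of the moment at which its call begins: read the wrist's pose just before it. There is no depth.
- hand_in(): hands the job in; it is judged then, once.
The state is a dict: "clock": time; "joint_pos": joint angles; "joint_vel": joint speeds; "tau": joint torques, N m; "position": TCP position; "orientation": TCP orientation; "ft_force": force on the tool from outside, world axes, zero at the start; "ft_torque": the same for the moment, N m; "opening": opening from 0.0 (shut) to 1.0 (fully open); "grip_force": force on a finger pad.
Only numpy, scipy, OpenCV 4.12 (cv2) and the standard library are available. Lean on these libraries where they do the work, as an engineer would, in place of code of your own. Each camera call takes 0.05 s, during which the arm holds its last target. There are 200 camera calls.

## Working session

There is one attempt and no reset: what is moved stays moved. The work goes in short steps, Python scripts to look and compute and a shell command to move; the robot and the scene stay as the last step left them, time stands still between calls to the robot, and variables do not carry over. Pictures are saved under pics/ and viewed, at most 10 in all, crops included, and the job is handed in when it is done.

```bash
ls; mkdir -p pics; python3 - <<'E'
from cell import manip, grab_frame, hand_in
import cv2,pickle
d={}
for n in("side","top","wrist"):
    s=manip.read_state(); f=grab_frame(n); f['s']=s; d[n]=f
    cv2.imwrite(f'pics/{n}0.png',f['frame'][:,:,::-1])
    print(n,f['K'],f['k1'],f.get('R'),f.get('t'),f.get('tool_from_camera'))
pickle.dump(d,open('f0.pkl','wb'));print(s, manip.grip_depth)
E
```

```text
cell.py
jog.py
pics
side [[378.60240512   0.         259.35016601]
 [  0.         378.60240512 192.32989177]
 [  0.           0.           1.        ]] 0.04313936185036091 [[-0.91338095 -0.40699997  0.00928784]
 [-0.25785121  0.56070848 -0.78684099]
 [ 0.31503649 -0.72108046 -0.61708588]] [0.37381969 0.26972602 0.74217237] None
top [[444.78113919   0.         265.43038228]
 [  0.         444.78113919 189.04976362]
 [  0.           0.           1.        ]] -0.023941907790457163 [[-0.00598997 -0.99989056  0.01352718]
 [-0.9967139   0.00487708 -0.08085551]
 [ 0.08078069 -0.01396705 -0.99663404]] [-0.14839769  0.47157211  1.06151794] None
wrist [[320.82820536   0.         254.72057368]
 [  0.         320.82820536 191.18132883]
 [  0.           0.           1.        ]] -0.08084678988101637 None None [[ 1.63137635e-04 -9.65508960e-01 -2.60369778e-01  6.63074705e-02]
 [ 9.99998948e-01  5.32777201e-04 -1.34909551e-03 -4.17075839e-04]
 [ 1.44128288e-03 -2.60369284e-01  9.65508031e-01 -1.43773406e-01]
 [ 0.00000000e+00  0.00000000e+00  0.00000000e+00  1.00000000e+00]]
{'clock': 0.1, 'joint_pos': array([-1.3424742 ,  0.59202269,  0.04831438,  1.60966933, -0.03329654,
        0.94270224, -0.03370987]), 'joint_vel': array([ 2.09723877e-04, -1.83167614e-03, -1.02876193e-03, -2.40134083e-03,
        1.09871561e-05, -2.51423502e-03,  1.18276233e-04]), 'tau': array([ 4.28787738e-03, -5.49994326e+01,  1.55348618e+00, -1.98826379e+01,
        9.76594922e-03,  3.76742100e-03,  6.88400419e-06]), 'position': array([0.22907972, 0.68708699, 0.23026814]), 'orientation': array([ 1.60185526e-01,  9.87086420e-01, -9.93325153e-04, -1.00216527e-04]), 'ft_force': array([ 0.72185539,  1.0364448 , -0.23382955]), 'ft_torque': array([ 0.02356742,  0.00746776, -0.0025145 ]), 'grip_force': 0.0, 'opening': 0.9982177558971139} 0.0187
```

View pics/top0.png

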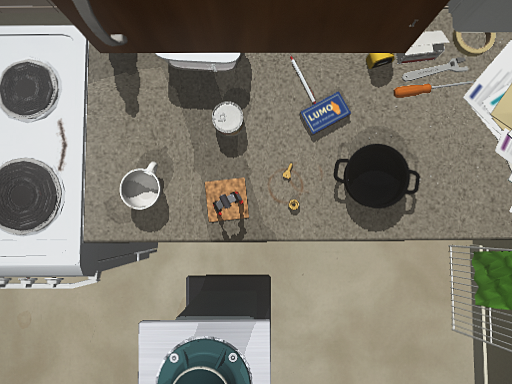

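View pics/side0.png

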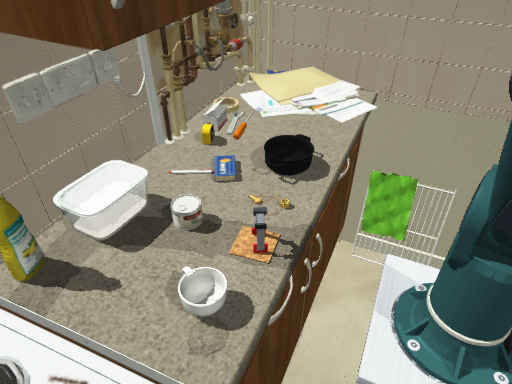

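```bash
python3 - <<'E'
import cv2
a=cv2.imread('pics/top0.png');b=cv2.imread('pics/side0.png')
cv2.imwrite('pics/c1.png',cv2.resize(a[155:245,192:322],None,fx=6,fy=6,interpolation=cv2.INTER_CUBIC))
l=cv2.resize(a[135:225,325:425],None,fx=4,fy=4,interpolation=cv2.INTER_CUBIC)
r=cv2.resize(b[190:280,215:315],None,fx=4,fy=4,interpolation=cv2.INTER_CUBIC)
cv2.imwrite('pics/c2.png',cv2.hconcat([l,r]))
E
```

```text
(no output)
```

View pics/c1.png

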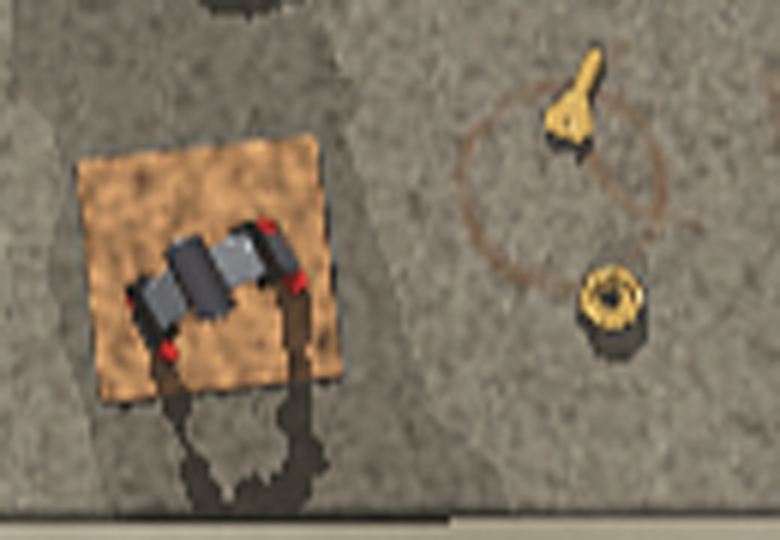

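View pics/c2.png

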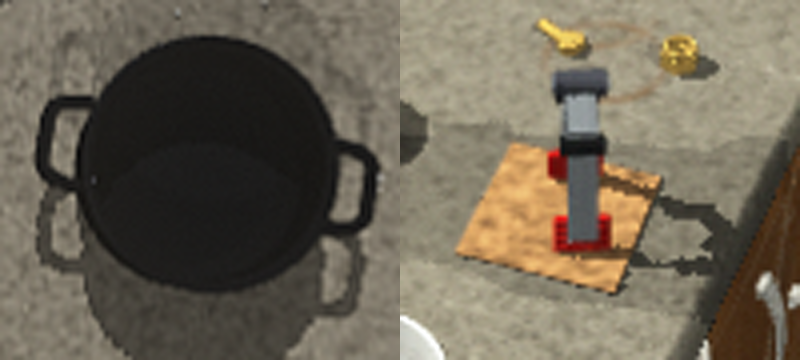

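```bash
cat > h.py <<'E'
import numpy as np,cv2
from scipy.spatial.transform import Rotation as Ro
def ray(f,px):
    K=f['K'];k=f['k1'];D=np.array([k,0,0,0.])
    p=cv2.undistortPoints(np.array([[px]],float),K,D)[0,0]
    c=np.array([p[0],p[1],1.])
    if 'R' in f and f['R'] is not None:
        R=f['R'];o=-R.T@f['t'];d=R.T@c
    else:
        s=f['s'];T=f['tool_from_camera'];Rt=Ro.from_quat(s['orientation']).as_matrix()
        o=s['position']+Rt@T[:3,3];d=Rt@T[:3,:3]@c
    return o,d
def at(f,px,z):
    o,d=ray(f,px);return o+d*(z-o[2])/d[2]
def tri(a,b):
    (o1,d1),(o2,d2)=a,b
    A=np.stack([d1,-d2],1);x=np.linalg.lstsq(A,o2-o1,rcond=None)[0]
    p,q=o1+d1*x[0],o2+d2*x[1];return (p+q)/2,np.linalg.norm(p-q)
E
python3 - <<'E'
import pickle
from h import *
np.set_printoptions(precision=4,suppress=True)
d=pickle.load(open('f0.pkl','rb'));t=d['top'];s=d['side']
c=lambda x,y:(192+(x-2.5)/6,155+(y-2.5)/6)
r=lambda x,y:(215+(x-400-1.5)/4,190+(y-1.5)/4)
l=lambda x,y:(325+(x-1.5)/4,135+(y-1.5)/4)
for n,p,z in[('barrel',(199,277),.115),('bar top end',(178,240),.112),('bar bot end',(221,312),.112),('rolL',(153,312),.082),('rolR',(270,252),.082),
 ('tip',(131,300),.026),('tip',(168,352),.026),('tip',(267,225),.026),('tip',(297,283),.026),('nut',(611,297),.016),
 ('m',(78,160),.004),('m',(317,135),.004),('m',(342,378),.004),('m',(103,402),.004)]:
    print(n,at(t,c(*p),z))
print('pan',at(t,l(207,163),.063),at(t,l(65,143),.05),at(t,l(355,188),.05))
print('side barrel',at(s,r(582,83),.112),tri(ray(s,r(582,76)),ray(t,c(199,277))),'nut',at(s,r(679,46),.016))
E
```

```text
barrel [ 0.4376 -0.0595  0.115 ]
bar top end [ 0.4515 -0.0515  0.112 ]
bar bot end [ 0.4247 -0.0674  0.112 ]
rolL [ 0.4261 -0.0395  0.082 ]
rolR [ 0.4488 -0.084   0.082 ]
tip [ 0.4334 -0.0254  0.026 ]
tip [ 0.4124 -0.0402  0.026 ]
tip [ 0.4633 -0.0799  0.026 ]
tip [ 0.4398 -0.092   0.026 ]
nut [ 0.434 -0.219  0.016]
m [ 0.4921 -0.0011  0.004 ]
m [ 0.502  -0.0994  0.004 ]
m [ 0.402  -0.1094  0.004 ]
m [ 0.3928 -0.0118  0.004 ]
pan [ 0.4983 -0.4116  0.063 ] [ 0.512  -0.3304  0.05  ] [ 0.4844 -0.5035  0.05  ]
side barrel [ 0.4322 -0.0531  0.112 ] (array([ 0.4365, -0.0597,  0.1107]), np.float64(0.0026850770839819964)) nut [ 0.4321 -0.2174  0.016 ]
```

```bash
python3 jog.py '[[0,0,0,-0.028,-0.029,0,1],[0,0,0,-0.028,-0.029,0,1],[0,0,0,-0.028,-0.029,0,1],[0,0,0,-0.028,-0.029,0,1],[0,0,0,-0.028,-0.029,0,1],[0,0,0,-0.028,-0.029,0,1],[0,0,0,-0.028,-0.029,0,1],[0,0,0,-0.028,-0.029,0,1],[0,0,0,-0.028,-0.029,0,1],[0,0,0,-0.028,-0.029,0,1],[0,0,0,-0.028,-0.029,0,1],[0,0,0,-0.028,-0.029,0,1]]'
python3 jog.py '[[0,0,0,-0.012,-0.037,0,1],[0,0,0,-0.012,-0.037,0,1],[0,0,0,-0.012,-0.037,0,1],[0,0,0,-0.012,-0.037,0,1],[0,0,0,-0.012,-0.037,0,1],[0,0,0,-0.012,-0.037,0,1],[0,0,0,-0.012,-0.037,0,1],[0,0,0,-0.012,-0.037,0,1]]'
```

```text
clock: 1.15
position: [0.4384, 0.2495, 0.2314]
orientation: [0.16, 0.987, 0.0, 0.0]
ft_force: [0.2, 0.9, 0.2]
opening: 0.998
grip_force: 0.0
clock: 1.82
position: [0.435, -0.0616, 0.2314]
orientation: [0.16, 0.987, 0.0, 0.0]
ft_force: [0.8, -0.8, 0.1]
opening: 0.997
grip_force: 0.0
```

```bash
python3 jog.py '[[0,0,0.122,0,0,0,1],[0,0,0.122,0,0,0,1],[0,0,0.122,0,0,0,1],[0,0,0.122,0,0,0,1],[0,0,0.122,0,0,0,1],[0,0,0.122,0,0,0,1],[0,0,0.122,0,0,0,1],[0,0,0.122,0,0,0,1],[0,0,0.122,0,0,0,1],[0,0,0.122,0,0,0,1],[0,0,0.122,0,0,0,1],[0,0,0.122,0,0,0,1]]' | tail -n 6
python3 jog.py '[[0,0,0.122,0,0,0,1],[0,0,0.122,0,0,0,1],[0,0,0.122,0,0,0,1],[0,0,0.122,0,0,0,1],[0,0,0.122,0,0,0,1],[0,0,0.122,0,0,0,1],[0,0,0.122,0,0,0,1],[0,0,0,0,0,0,1]]'
python3 - <<'E'
from cell import manip, grab_frame, hand_in
import cv2,pickle
s=manip.read_state(); f=grab_frame('wrist'); f['s']=s
pickle.dump(f,open('w1.pkl','wb'));print(s['joint_pos'],s['position'],s['orientation'])
cv2.imwrite('pics/w1.png',cv2.resize(f['frame'][:,:,::-1],(768,576),interpolation=cv2.INTER_CUBIC))
E
```

```text
clock: 2.82
position: [0.4353, -0.0597, 0.2313]
orientation: [0.781, 0.625, -0.0, -0.0]
ft_force: [-0.4, 1.1, -0.1]
opening: 0.998
grip_force: 0.0
clock: 3.48
position: [0.4353, -0.0596, 0.2311]
orientation: [0.969, 0.247, -0.0, 0.0]
ft_force: [-0.2, 0.2, -0.1]
opening: 1.001
grip_force: 0.0
[-0.59809416  0.30463897  0.78803981  2.24959824 -0.3346896   0.70219283
 -0.64484903] [ 0.4353072  -0.05961331  0.23114408] [ 9.68916707e-01  2.47386966e-01 -2.86039820e-04  1.50386751e-04]
```

View pics/w1.png

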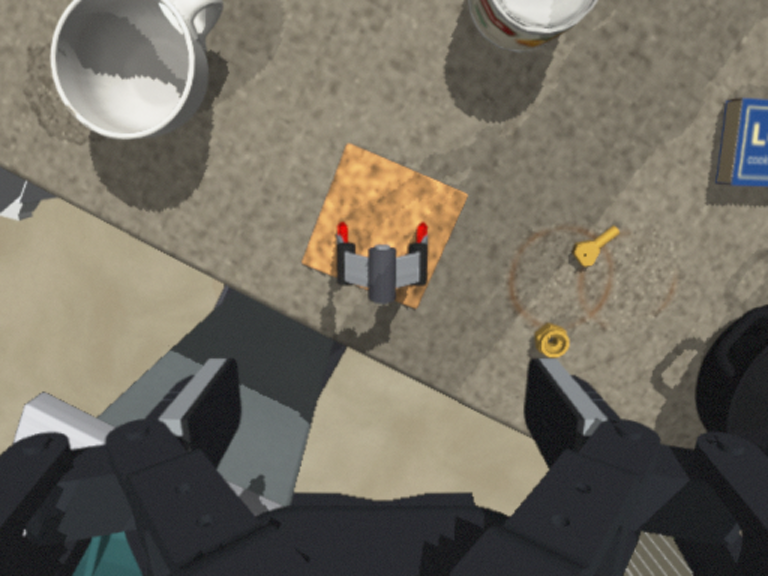

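```bash
python3 - <<'E'
import pickle
from h import *
np.set_printoptions(precision=4,suppress=True)
f=pickle.load(open('w1.pkl','rb'));f['R']=None
s=f['s'];Rt=Ro.from_quat(s['orientation']).as_matrix()
for n,p,z in[('bar far',(381.5,247),.112),('bar near',(382,301),.112),('roll L inner',(339,285),.08),('rollL far',(346,244),.086),('rollR',(419,244),.086),('rollL near',(346,284),.086),('rollR',(419,284),.086),('tipL',(343,224),.028),('tipR',(422,224),.028),('nut',(553,341),.016)]:
    X=at(f,((p[0]-.25)/1.5,(p[1]-.25)/1.5),z);print(n,X,Rt.T@(X-s['position']))
E
```

```text
bar far [ 0.4499 -0.0513  0.112 ] [ 0.0169 -0.0003  0.1191]
bar near [ 0.4226 -0.0665  0.112 ] [-0.0143 -0.      0.1192]
roll L inner [ 0.4104 -0.0422  0.08  ] [-0.0134 -0.0273  0.1511]
rollL far [ 0.437  -0.0338  0.086 ] [ 0.014  -0.0219  0.1451]
rollR [ 0.4583 -0.0727  0.086 ] [0.014  0.0225 0.1451]
rollL near [ 0.4147 -0.0454  0.086 ] [-0.0112 -0.0224  0.1451]
rollR [ 0.4364 -0.0852  0.086 ] [-0.0112  0.023   0.1452]
tipL [ 0.4379 -0.0262  0.028 ] [ 0.0184 -0.0282  0.2031]
tipR [ 0.4652 -0.0763  0.028 ] [0.0184 0.0289 0.2031]
nut [ 0.4336 -0.2178  0.016 ] [-0.0772  0.138   0.2152]
```

```bash
python3 jog.py '[[0,0,0,0.0013,0,0.035,1],[0,0,0,0,0,0.035,1],[0,0,0,0,0,0.035,1],[0,0,0,0,0,0.035,1],[0,0,0,0,0,0.020,1],[0,0,0,0,0,0.014,1],[0,0,0,0,0,0,0.72],[0,0,0,0,0,0,0.68],[0,0,0,0,0,0,0.66],[0,0,0,0,0,0,0.64],[0,0,0,0,0,0,0.64],[0,0,0,0,0,0,0.64]]' 30
python3 - <<'E'
from cell import manip, grab_frame, hand_in
import cv2,pickle
s=manip.read_state(); f=grab_frame('side'); print(s['position'],s['opening'],s['grip_force'],s['ft_force'])
w=grab_frame('wrist')['frame'][:,:,::-1]
a=cv2.resize(f['frame'][190:280,200:300,::-1],(400,360),interpolation=cv2.INTER_CUBIC)
cv2.imwrite('pics/g1.png',cv2.hconcat([a,cv2.resize(w,(400,300))[0:300].copy() if 0 else cv2.copyMakeBorder(cv2.resize(w,(400,300)),0,60,0,0,cv2.BORDER_CONSTANT)]))
E
```

```text
clock: 4.53
position: [0.4372, -0.059, 0.0581]
orientation: [0.969, 0.249, 0.001, 0.0]
ft_force: [-0.2, 0.3, 0.5]
opening: 0.64
grip_force: 5.6
[ 0.43718876 -0.05900671  0.05810922] 0.6400337168799078 5.58477021753788 [-0.22296365  0.34844071  0.48698404]
```

View pics/g1.png

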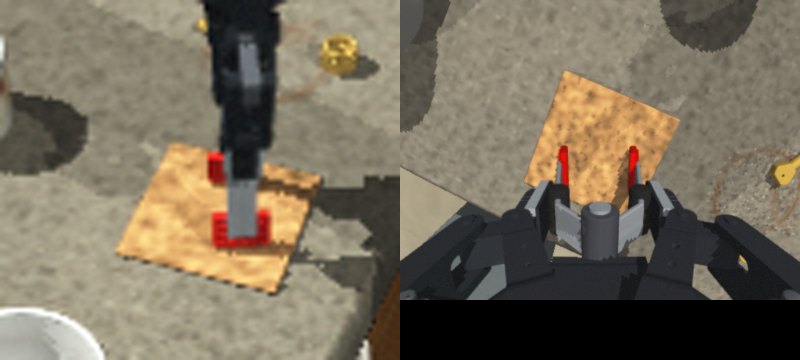

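```bash
python3 jog.py '[[0,0,0,0,0,0,0.63],[0,0,0,0,0,-0.02,0.63],[0,0,0,0,0,-0.03,0.63],[0,0,0,0,0,-0.03,0.63],[0,0,0,-0.012,0.020,-0.01,0.63],[0,0,0,-0.016,0.028,0,0.63],[0,0,0,-0.016,0.028,0,0.63],[0,0,0,-0.016,0.028,0,0.63],[0,0,0,-0.013,0.022,0,0.63],[0,0,0,-0.006,0.012,0,0.63],[0,0,0,0,0,0,0.63]]' 
python3 - <<'E'
from cell import manip, grab_frame, hand_in
import cv2,pickle
s=manip.read_state(); f=grab_frame('wrist'); f['s']=s
pickle.dump(f,open('w2.pkl','wb'));print(s['position'],s['orientation'],s['joint_pos'])
cv2.imwrite('pics/w2.png',cv2.resize(f['frame'][90:270,140:380,::-1],None,fx=3.3,fy=3.3,interpolation=cv2.INTER_CUBIC))
E
```

```text
clock: 5.55
position: [0.4335, -0.222, 0.1478]
orientation: [0.969, 0.246, 0.0, 0.002]
ft_force: [-0.2, 0.0, -1.5]
opening: 0.632
grip_force: 5.7
[ 0.43347854 -0.22202282  0.14779036] [9.69362794e-01 2.45628149e-01 2.94679945e-04 1.58076610e-03] [-0.06718543  0.49558242  0.60222708  2.22489816 -0.52887256  0.55875153
 -0.13841504]
```

View pics/w2.png

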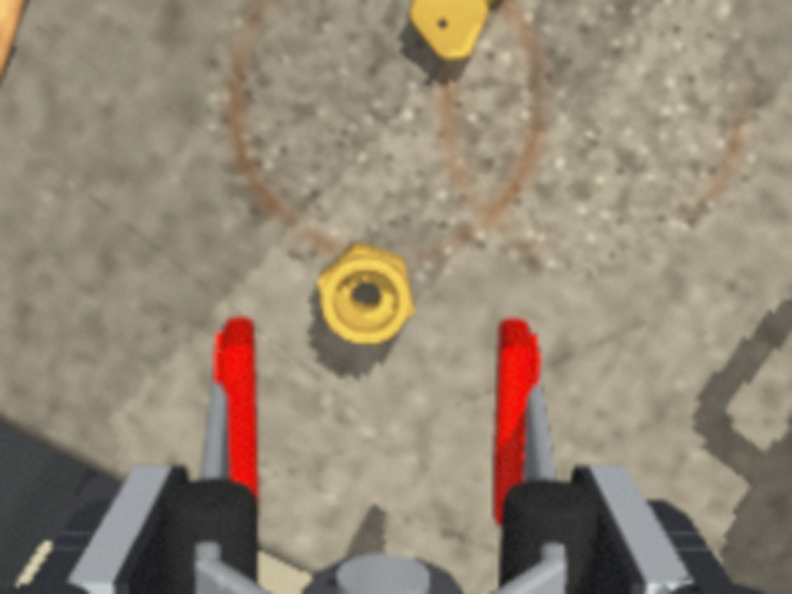

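```bash
python3 - <<'E'
import pickle
from h import *
np.set_printoptions(precision=4,suppress=True)
f=pickle.load(open('w2.pkl','rb'));f['R']=None
s=f['s'];Rt=Ro.from_quat(s['orientation']).as_matrix()
P=lambda p:(140+(p[0]-1.15)/3.3,90+(p[1]-1.15)/3.3)
loc=lambda p,z:(Rt.T@(at(f,P(p),z)-s['position']))[:2]
c=loc((366,297),.016);print('nut tool',c,at(f,P((366,297)),.016))
for p in[(318,283),(358,243),(406,262),(413,312)]:
    v=loc(p,.011)-c;print(v,np.hypot(*v),np.degrees(np.arctan2(v[1],v[0]))%60)
for p in[(238,320),(513,320)]:print('tip',loc(p,.1478-.0185-.0+.0187-.076+.012))
E
```

```text
nut tool [ 0.001  -0.0035] [ 0.4329 -0.2189  0.016 ]
[ 0.0027 -0.0131] 0.013339939043056488 41.88381556671389
[ 0.0137 -0.0022] 0.01388314766609192 51.04603328442734
[0.0085 0.0108] 0.013717530433761713 51.62609061690063
[-0.0054  0.0128] 0.013840149803366225 52.837138279812265
tip [ 0.0121 -0.0286]
tip [0.012  0.0271]
```

```bash
python3 jog.py '[[0,0,0,0,-0.0028,0,0.63],[0,0,-0.08,0,0,0,0.63],[0,0,-0.077,0,0,0.01,0.63],[0,0,0,0,0,0.025,0.63],[0,0,0,0,0,0.025,0.63],[0,0,0,0,0,0.015,0.63],[0,0,0,0,0,0.008,0.63],[0,0,0,0,0,0,0.63]]' 
python3 - <<'E'
from cell import manip, grab_frame, hand_in
import cv2,pickle
s=manip.read_state(); f=grab_frame('wrist'); f['s']=s
pickle.dump(f,open('w3.pkl','wb'));print(s['position'],s['orientation'],s['opening'])
cv2.imwrite('pics/w3.png',cv2.resize(f['frame'][90:270,140:380,::-1],None,fx=3.3,fy=3.3,interpolation=cv2.INTER_CUBIC))
E
```

```text
clock: 6.27
position: [0.4313, -0.2134, 0.0629]
orientation: [0.946, 0.325, -0.001, -0.002]
ft_force: [-0.2, 0.1, -1.2]
opening: 0.632
grip_force: 5.8
[ 0.43133838 -0.21339146  0.06289706] [ 0.94586684  0.32454763 -0.00121841 -0.00180906] 0.6321002745273189
```

View pics/w3.png

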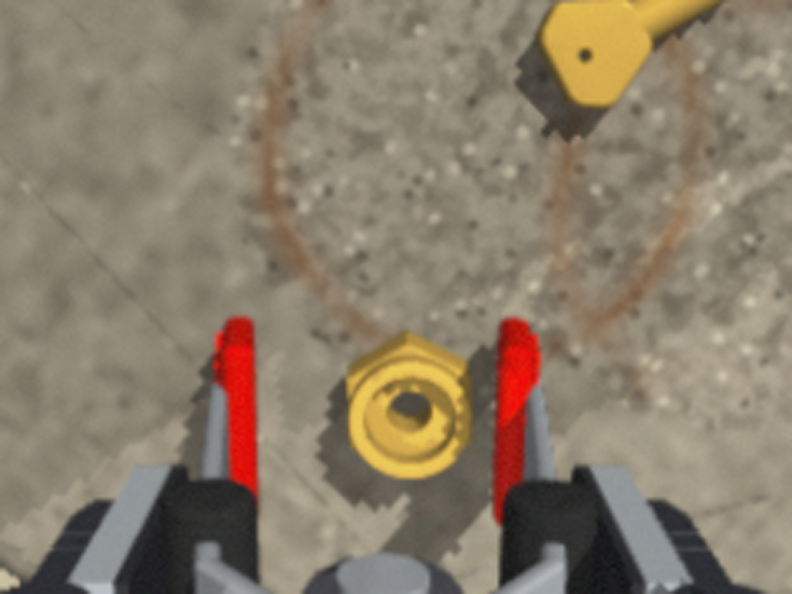

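```bash
python3 - <<'E'
import pickle
from h import *
np.set_printoptions(precision=4,suppress=True)
f=pickle.load(open('w3.pkl','rb'));f['R']=None
s=f['s'];Rt=Ro.from_quat(s['orientation']).as_matrix()
P=lambda p:(140+(p[0]-1.15)/3.3,90+(p[1]-1.15)/3.3)
loc=lambda p,z:(Rt.T@(at(f,P(p),z)-s['position']))[:2]
print(loc((410,415),.016),loc((407,333),.011),loc((348,382),.011),loc((470,373),.011))
for p in[(238,320),(513,320)]:print('tip far',loc(p,.032))
for p in[(250,497),(502,522)]:print('tip near',loc(p,.032))
from cell import manip, grab_frame, hand_in;print(manip.read_state()['position'])
E
```

```text
[-0.0023  0.0057] [0.0125 0.0051] [ 0.0026 -0.0062] [0.0045 0.0174]
tip far [ 0.0204 -0.0243]
tip far [0.0204 0.0226]
tip near [-0.0123 -0.0233]
tip near [-0.0171  0.0219]
[ 0.4319 -0.2142  0.0638]
```

```bash
python3 jog.py '[[0,0,0,-0.003,0.005,0,0.63],[0,0,0,0,0,0,0.63],[0,0,0,0,0,0,0.63],[0,0,0,0,0,0,0.63]]' 
python3 - <<'E'
from cell import manip, grab_frame, hand_in
from h import *
p=manip.read_state()
print(p['position'],p['orientation'])
R=Ro.from_quat(p['orientation']).as_matrix();print(R.T@(np.array([.4332,-.2187,0])-p['position']))
E
```

```text
clock: 6.65
position: [0.4336, -0.2218, 0.0651]
orientation: [0.946, 0.323, 0.001, 0.001]
ft_force: [0.6, -0.4, -0.9]
opening: 0.632
grip_force: 5.7
[ 0.4335849  -0.22176163  0.06505118] [9.46256993e-01 3.23414725e-01 5.79086932e-04 5.33141735e-04]
[ 0.00152069 -0.00274674  0.0650486 ]
```

```bash
cat > m.py <<'E'
from cell import manip, grab_frame, hand_in
from h import *
import sys
def meas(lo=150,hi=350):
    s=manip.read_state();f=grab_frame('wrist');a=f['frame'].astype(int)
    r,g,b=a[...,0],a[...,1],a[...,2]
    red=(r>120)&(g<60)&(b<60); yel=(r>120)&(g>90)&(b<g*.6)
    box=np.zeros(r.shape,bool);box[170:270,lo:hi]=1
    red&=box
    cs=np.where(red.any(0))[0];L=cs[cs<254];R=cs[cs>254]
    n,lab,st,ce=cv2.connectedComponentsWithStats((yel&box).astype(np.uint8))
    print('clock',s['clock'],'pos',s['position'].round(4),'op',round(s['opening'],3),'gf',round(s['grip_force'],1),'ft',s['ft_force'].round(1))
    print('red L',L.min(),L.max(),'R',R.min(),R.max(),'rows',np.where(red.any(1))[0][[0,-1]])
    for i in range(1,n):
        if st[i,4]>60:print('yel x,y,w,h,area',st[i],ce[i].round(1))
    return f
if __name__=='__main__':meas()
E
python3 jog.py '[[0,0,0,0,-0.0022,0,0.63],[0,0,0,0,0,0,0.63],[0,0,0,0,0,0.004,0.63],[0,0,0,0,0,0,0.63],[0,0,0,0,0,0,0.63]]' >/dev/null; python3 m.py
```

```text
clock 7.0667 pos [ 0.4315 -0.2196  0.06  ] op 0.629 gf 5.7 ft [-0.6 -0.5 -1.1]
red L 205 217 R 290 302 rows [186 248]
yel x,y,w,h,area [ 236  186   39   45 1285] [255.4 209.1]
```

```bash
python3 jog.py '[[0,0,0,-0.001,0.0008,0.002,0.63],[0,0,0,0,0,0.0015,0.63],[0,0,0,0,0,0,0.60],[0,0,0,0,0,0,0.58],[0,0,0,0,0,0,0.57],[0,0,0,0,0,0,0.56],[0,0,0,0,0,0,0.55],[0,0,0,0,0,0,0.45],[0,0,0,0,0,0,0.45]]' 40;  python3 m.py
```

```text
clock: 7.87
position: [0.4315, -0.221, 0.057]
orientation: [0.946, 0.323, 0.0, 0.0]
ft_force: [0.4, 0.5, 0.9]
opening: 0.542
grip_force: 40.9
clock 7.8667 pos [ 0.4315 -0.221   0.057 ] op 0.542 gf 40.9 ft [0.4 0.5 0.9]
red L 221 234 R 274 286 rows [186 248]
yel x,y,w,h,area [ 234  186   39   46 1243] [252.7 209.7]
```

```bash
python3 jog.py '[[0,0,0,0,0,-0.005,0.45],[0,0,0,0,0,-0.015,0.45],[0,0,0,0,0,-0.025,0.45],[0,0,0,0,0,-0.03,0.45],[0,0,0,0,0,-0.025,0.45],[0,0,0,0,0,-0.01,0.45],[0,0,0,0,0,0,0.45],[0,0,0,0,0,0,0.45]]';  python3 m.py
```

```text
clock: 8.58
position: [0.4314, -0.2204, 0.1667]
orientation: [0.946, 0.324, 0.0, -0.0]
ft_force: [0.2, 0.1, -1.6]
opening: 0.548
grip_force: 41.4
clock 8.5833 pos [ 0.4314 -0.2204  0.1667] op 0.548 gf 41.4 ft [ 0.2  0.1 -1.6]
red L 221 234 R 273 286 rows [186 248]
yel x,y,w,h,area [ 234  186   39   46 1267] [253.1 209.2]
```

```bash
python3 jog.py '[[0,0,0,-0.003,0.009,0,0.45],[0,0,0,-0.006,0.018,0,0.45],[0,0,0,-0.009,0.027,0,0.45],[0,0,0,-0.010,0.030,0,0.45],[0,0,0,-0.010,0.030,0,0.45],[0,0,0,-0.010,0.030,0,0.45],[0,0,0,-0.008,0.024,0,0.45],[0,0,0,-0.005,0.015,0,0.45],[0,0,0,-0.003,0.009,0,0.45],[0,0,0,0,0,0,0.45],[0,0,0,0,0,0,0.45]]';  python3 - <<'E'
import m,cv2
from cell import manip, grab_frame, hand_in
f=m.meas()
t=grab_frame('top');w=f['frame'][90:,60:450,::-1]
a=cv2.resize(t['frame'][120:220,310:440,::-1],(390,300),interpolation=cv2.INTER_CUBIC)
cv2.imwrite('pics/p1.png',cv2.hconcat([a,cv2.resize(w,(390,300))]))
E
```

```text
clock: 9.55
position: [0.4974, -0.4115, 0.1654]
orientation: [0.946, 0.323, -0.001, -0.001]
ft_force: [-0.1, 0.5, -1.3]
opening: 0.544
grip_force: 41.4
clock 9.55 pos [ 0.4974 -0.4115  0.1654] op 0.544 gf 41.4 ft [-0.1  0.5 -1.3]
red L 220 234 R 273 287 rows [185 249]
yel x,y,w,h,area [ 234  185   39   47 1385] [253.2 209.1]
```

View pics/p1.png

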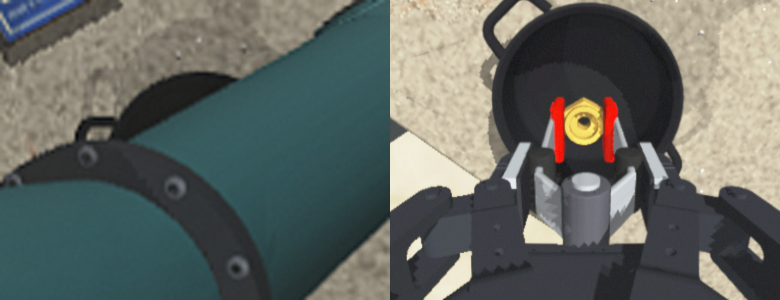

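```bash
python3 jog.py '[[0,0,0,0,0,0.008,0.45],[0,0,0,0,0,0.018,0.45],[0,0,0,0,0,0.022,0.45],[0,0,0,0,0,0.022,0.45],[0,0,0,0,0,0.017,0.45],[0,0,0,0,0,0.009,0.45],[0,0,0,0,0,0.005,0.45],[0,0,0,0,0,0,0.45],[0,0,0,0,0,0,0.45],[0,0,0,0,0,0,0.45]]';  python3 m.py
```

```text
clock: 10.48
position: [0.499, -0.4126, 0.0669]
orientation: [0.946, 0.324, 0.0, 0.001]
ft_force: [0.5, 0.2, -1.0]
opening: 0.539
grip_force: 41.4
clock 10.4833 pos [ 0.499  -0.4126  0.0669] op 0.539 gf 41.4 ft [ 0.5  0.2 -1. ]
red L 220 234 R 272 287 rows [185 249]
yel x,y,w,h,area [ 234  185   40   48 1414] [253.3 209.2]
```

```bash
python3 jog.py '[[0,0,0,0,0,0.003,0.45],[0,0,0,0,0,0,0.45],[0,0,0,0,0,0,0.55],[0,0,0,0,0,0,0.57],[0,0,0,0,0,0,0.59],[0,0,0,0,0,0,0.61],[0,0,0,0,0,0,0.63],[0,0,0,0,0,0,0.63],[0,0,0,0,0,0,0.63]]';  python3 m.py
```

```text
clock: 11.28
position: [0.4984, -0.412, 0.0628]
orientation: [0.946, 0.324, 0.0, 0.0]
ft_force: [-0.7, -0.9, -1.1]
opening: 0.628
grip_force: 5.7
clock 11.2833 pos [ 0.4984 -0.412   0.0628] op 0.628 gf 5.7 ft [-0.7 -0.9 -1.1]
red L 204 218 R 289 303 rows [185 248]
yel x,y,w,h,area [ 234  184   41   47 1402] [253.8 208.1]
```

Released, the nut lies between the open tips. Lifting straight up.

```bash
python3 jog.py '[[0,0,0,0,0,-0.01,0.63],[0,0,0,0,0,-0.02,0.63],[0,0,0,0,0,-0.025,0.63],[0,0,0,0,0,-0.025,0.63],[0,0,0,0,0,-0.02,0.63],[0,0,0,0,0,-0.01,0.63],[0,0,0,0,0,0,0.63],[0,0,0,0,0,0,0.63]]';  python3 - <<'E'
import m
m.meas()
from h import *
s=m.manip.read_state();R=Ro.from_quat(s['orientation']).as_matrix()
print(s['orientation'],s['joint_pos'].round(2),R[:,0],R[:,1],R.T@(np.array([.447,-.0554,0])-s['position']))
E
```

```text
clock: 12.0
position: [0.4984, -0.4118, 0.1731]
orientation: [0.946, 0.324, 0.0, 0.0]
ft_force: [1.1, 0.1, -1.9]
opening: 0.63
grip_force: 5.7
clock 12.0 pos [ 0.4984 -0.4118  0.1731] op 0.63 gf 5.7 ft [ 1.1  0.1 -1.9]
red L 204 218 R 289 303 rows [185 248]
yel x,y,w,h,area [241 170  27  18 366] [254.  177.7]
[ 9.46188459e-01  3.23615183e-01 -2.47207042e-04 -7.42553362e-04] [ 0.24  0.63  0.57  1.86 -0.46  0.79  0.14] [7.90546304e-01 6.12402271e-01 1.27941843e-05] [ 0.61240154 -0.79054532 -0.00156519] [ 0.17753594 -0.31220082  0.17253794]
```

```bash
python3 jog.py '[[0,0,0,0.0059,-0.0104,0,0.63],[0,0,0,0.0118,-0.0209,0,0.63],[0,0,0,0.0177,-0.0313,0,0.63],[0,0,0,0.0177,-0.0313,0,0.63],[0,0,0,0.0177,-0.0313,0,0.63],[0,0,0,0.0177,-0.0313,0,0.63],[0,0,0,0.0177,-0.0313,0,0.63],[0,0,0,0.0177,-0.0313,0,0.63],[0,0,0,0.0177,-0.0313,0,0.63],[0,0,0,0.0177,-0.0313,0,0.63],[0,0,0,0.0118,-0.0209,0,0.63],[0,0,0,0.0053,-0.0093,0,0.63]]'; python3 jog.py '[[0,0,0,0,0,0.01,0.63],[0,0,0,0,0,0.025,0.63],[0,0,0,0,0,0.03,0.63],[0,0,0,0,0,0.02,0.63],[0,0,0,0,0,0.01,0.63],[0,0,0,0,0,0.005,0.63],[0,0,0,0,0,0,0.63],[0,0,0,0,0,0,0.63],[0,0,0,0,0,0,0.63]]'
```

```text
clock: 13.05
position: [0.4439, -0.0523, 0.1713]
orientation: [0.945, 0.326, -0.002, -0.002]
ft_force: [0.1, -0.6, -1.2]
opening: 0.628
grip_force: 5.8
clock: 13.8
position: [0.4472, -0.0579, 0.0732]
orientation: [0.946, 0.323, 0.0, 0.0]
ft_force: [0.1, -0.9, -1.6]
opening: 0.628
grip_force: 5.8
```

```bash
python3 jog.py '[[0,0,0,0,0,0.007,0.63],[0,0,0,0,0,0.004,0.63],[0,0,0,0,0,0,0.63],[0,0,0,0,0,0,0.63]]'; python3 jog.py '[[0,0,0,0,0,0.002,0.63],[0,0,0,0,0,0,0.63],[0,0,0,0,0,0,0.63]]';python3 jog.py '[[0,0,0,0,0,0.001,0.63],[0,0,0,0,0,0,0.63],[0,0,0,0,0,0,0.63]]'
```

```text
clock: 14.13
position: [0.4469, -0.0572, 0.0618]
orientation: [0.946, 0.324, -0.0, -0.0]
ft_force: [-0.5, -0.4, -0.8]
opening: 0.63
grip_force: 5.8
clock: 14.38
position: [0.4469, -0.0573, 0.0598]
orientation: [0.946, 0.324, 0.0, 0.0]
ft_force: [0.3, -0.0, -0.2]
opening: 0.631
grip_force: 5.8
clock: 14.63
position: [0.4469, -0.0574, 0.0588]
orientation: [0.946, 0.323, 0.0, 0.0]
ft_force: [0.7, -0.4, -1.1]
opening: 0.627
grip_force: 5.8
```

```bash
python3 jog.py '[[0,0,0,0,0,0.001,0.63],[0,0,0,0,0,0,0.63],[0,0,0,0,0,0,0.63]]'; python3 jog.py '[[0,0,0,0,0,0.0007,0.63],[0,0,0,0,0,0,0.63],[0,0,0,0,0,0,0.63]]'
```

```text
clock: 14.88
position: [0.4468, -0.0572, 0.0579]
orientation: [0.946, 0.323, -0.0, -0.0]
ft_force: [-1.1, 1.2, 1.4]
opening: 0.626
grip_force: 4.3
clock: 15.13
position: [0.4467, -0.0572, 0.0572]
orientation: [0.946, 0.323, -0.0, -0.0]
ft_force: [-1.7, 1.0, 4.0]
opening: 0.632
grip_force: 3.7
```

Contact (4 N up). Open slowly, then lift clear.

```bash
python3 jog.py '[[0,0,0,0,0,-0.0005,0.64],[0,0,0,0,0,0,0.65],[0,0,0,0,0,0,0.66],[0,0,0,0,0,0,0.67],[0,0,0,0,0,0,0.69],[0,0,0,0,0,0,0.72],[0,0,0,0,0,0,0.8],[0,0,0,0,0,0,1],[0,0,0,0,0,0,1],[0,0,0,0,0,0,1],[0,0,0,0,0,0,1]]'; python3 jog.py '[[0,0,0,0,0,-0.005,1],[0,0,0,0,0,-0.015,1],[0,0,0,0,0,-0.025,1],[0,0,0,0,0,-0.03,1],[0,0,0,0,0,-0.03,1],[0,0,0,0,0,-0.03,1],[0,0,0,0,0,-0.03,1],[0,0,0,0,0,-0.02,1],[0,0,0,0,0,0,1],[0,0,0,0,0,0,1],[0,0,0,0,0,0,1]]'
python3 - <<'E'
from cell import manip, grab_frame, hand_in
import cv2
w=grab_frame('wrist')['frame'][:,:,::-1];f=grab_frame('side')['frame'][:,:,::-1];t=grab_frame('top')['frame'][:,:,::-1]
a=cv2.resize(f[120:280,200:340],(350,400),interpolation=cv2.INTER_CUBIC)
cv2.imwrite('pics/end.png',cv2.hconcat([cv2.resize(w,(450,400)),a]))
E
```

```text
clock: 16.05
position: [0.4469, -0.0574, 0.0576]
orientation: [0.946, 0.323, 0.0, 0.0]
ft_force: [-1.1, 1.2, -0.8]
opening: 0.997
grip_force: 0.0
clock: 16.97
position: [0.4461, -0.057, 0.2421]
orientation: [0.946, 0.324, -0.0, -0.0]
ft_force: [-0.7, -0.2, 0.3]
opening: 1.001
grip_force: 0.0
```

View pics/end.png

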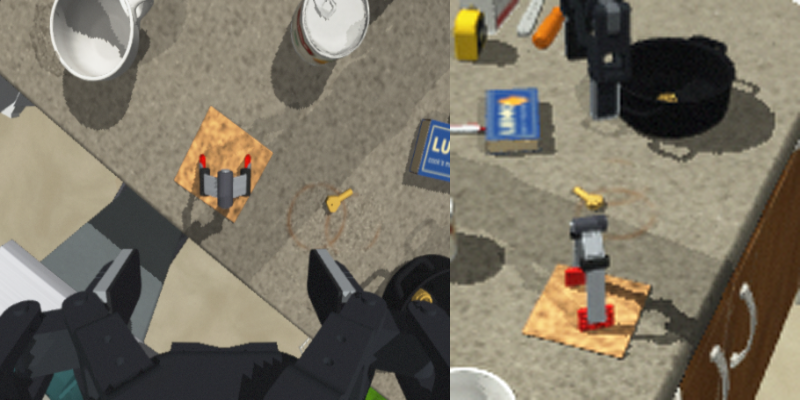

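The last picture shows the tongs upright on the mat (barrel at about 226,188 on the left) and the nut in the pan (about 668,98 on the right). The gripper is clear of both.

```bash
python3 -c "
from cell import manip, grab_frame, hand_in;print(hand_in())"
```

```text
the job is handed in; nothing more can be done
None
```

The brass nut is in the black pan, let go below the rim and never touched by the gripper; the tongs stand upright on the cork mat again, and I handed the job in at about 17 s of the 54 s allowed.

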